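# Nest the parts cups

### The job

Put the washed parts cups away as a nest, from largest to smallest: first take the middle cup from its sloping cradle and set it upright, fully down inside the wide dish, and let go; then set the narrow cup upright, fully down inside the middle cup. Set them down rather than letting them drop, leave the dish where it stands, and do not disturb the tin, the mug or the file.

Things in the scene. Friction and masses are not known exactly. Their poses are not given: they have to be found in the camera images.
- wide_dish: The wide dish: low, round, open aluminium dish standing on the bench, loose, about 0.5 kg. 36 mm high; outer diameter 81 mm, flaring to 89 mm at the rim; bore 74 mm, flaring to 82 mm at the mouth; floor 4 mm thick. Origin at the centre of its underside, z up.
- middle_cup_center (a point): Centre (on the axis, half-way up) of the middle cup: plain straight aluminium cup, loose, 0.15 kg, outer diameter 66 mm, 74 mm high, walls 3 mm (bore 60 mm), floor 4 mm. z is its axis, bottom to mouth. Grip it round the outside by its top 30 mm: in the dish its top 42 mm stand above the dish's rim and its centre is 41 mm above the dish's underside.
- narrow_cup_center (a point): Centre (on the axis, half-way up) of the narrow cup: slimmer, taller straight aluminium cup, loose, 0.13 kg, outer diameter 52 mm, 112 mm high, walls 3 mm, floor 4 mm. z is its axis, bottom to mouth. Grip it round the outside by its top 30 mm: in the middle cup its top 42 mm stand above that cup's rim and its centre is 23 mm above that cup's centre.
- cradle_a: Dark steel cradle screwed to the bench, foot 110 x 64 mm; holds the middle cup at the start; which of the two places it has varies. The cup reclines in it, its axis 32 degrees from vertical, mouth leaning towards the cradle's -x, roughly to the robot. It touches only the cup's bottom and, on the leaning side, its lowest 30 mm; the cup leaves along its own axis. Origin centre of underside.
- cradle_b: Dark steel cradle screwed to the bench, foot 110 x 64 mm; holds the narrow cup at the start; which of the two places it has varies. The cup reclines in it, its axis 32 degrees from vertical, mouth leaning towards the cradle's -x, roughly to the robot. It touches only the cup's bottom and, on the leaning side, its lowest 30 mm; the cup leaves along its own axis. Origin centre of underside.
- middle_cup: The middle cup itself; origin at the centre of its underside, z towards its mouth.
- narrow_cup: The narrow cup itself; origin at the centre of its underside, z towards its mouth.
- nut_tin: Bystander: low round tin with nuts, 86 mm across, 42 mm high, origin at the centre of its underside.
- mug_1: Bystander: dark mug, 87 mm across (122 mm with its handle), 96 mm high, origin under it.
- file_flat: Bystander: flat file with a green handle, 310 mm long, 27 mm high, lying on the bench.

How it is judged:
By the outcome, as a careful person would: the job done as asked, in the order asked, and still so for the second after the job is handed in, with the robot touching nothing.
It also fails if it takes over 69 s, if anything falls off the work surface, if the arm or the gripper's body presses on something with over 40 N, if the wrist force passes 120 N, or if a joint passes its speed limit or range.

### The arm

A 6-joint arm with a two-finger parallel gripper is mounted at the origin on the work surface; the furniture and walls round the work are solid. World frame = base frame: x ahead of the robot, y to its left, z up, the work surface at z = 0. Lengths are in m, angles in rad, forces in N, time in s.
With the tool pointing down it reaches from about 0.325 to 0.85 m from the base axis. Payload 4.4 kg.
Tool frame: the origin (TCP) lies midway between the tips of the shut fingers; the grasp point (between the pads) lies 19 mm behind it; x points along the fingers, z is the direction in which the jaws open and shut, and the axes are right-handed (so a half turn about x gives the same grasp; the last joint's range is limited). The gripper opens to 94 mm and grips with 3 to 60 N. Pads are 16 mm wide; open, the fingers measure 119 mm over their backs; the gripper's body (75 mm by 177 mm) begins 78 mm behind the grasp point.
Start: joints at [-0.15, 0.207, 1.542, -0, 1.393, -0.15], TCP at [0.575, -0, 0.205] pointing down, gripper open.
Joint ranges: [-2.73, 2.73], [-0.86, 2.22], [0.23, 2.46], [-1.11, 4.25], [0.08, 2.63], [-2.82, 2.82]. Speed limits (rad/s): [2.79, 2.79, 3.14, 3.14, 3.14, 3.14].

### API

Orientations are given as a rotation vector (axis times angle).
In Python, from plant import monitor, optics, ticket, models gives the robot as it stands. The module is installed in compiled form; this text tells all that it offers.
- The arm moves only by the tool move_arm, never from a script. Its argument "steps" is a list of rows, each a list of 3 entries, a list of its own where there are three numbers: the turn, a rotation vector about the tool's x, y, z in degrees, then the shift along the tool's x, y, z in m, then the closure, from -1 (fully open) to 1 (shut). A call has exactly 8 rows; each row shifts and turns the commanded pose from where the row before left it, along the tool's axes as they then stand; what a row does not reach is not made up. A row lasts 1/10 s, in which the tool goes at most 50 mm and 8.59 degrees, less where a joint would pass 70% of its speed; a pose out of reach is approached as far as the arm can. A call is refused whole if a number of a shift passes 0.05 or a number of a turn 8.59, either way. A call with a gripper value outside its range is refused whole. The fingers move at their own pace and stop on an object; "squeeze" is the grip in N (left out, the last holds). Time passes only in rows, so rows that do not move let the fingers close, or fill a call up. It gives the time, the measured TCP pose, the force and the opening at its end, in the units of the state.
- monitor.state(): the state, without advancing time (a new reading comes with each control period).
- optics.snapshot(name): name is "scene" or "side" or "wrist"; returns a dict with "frame" (400x640x3 uint8, red, green, blue), "camera_matrix" (3x3 intrinsics, pixels), "R" (3x3) and "t" (3): a world point X has camera coordinates R X + t. Camera axes: x right, y down, z forward; pixel columns grow to the right and rows downward; lengths in m; the calibration is good to about 2 mm. A picture is of the moment at which its call begins. There is no depth.
- ticket.job_done(): hands the job in, once; it reports no verdict.
Trained networks look in a picture, given as the dict that the camera call returned (one of the last four; its "shot" number tells which), for a name from the list of things; names that differ only in an ending like _2 or _b are one class to them, and where a whole thing is asked for, a point or a joint stands for the part that bears it (a point fixed in the world has none). Each returns a list of dicts, best first, with "p" (0 to 1); they miss things now and then, are a little off and sometimes report something else, mostly with a low value. They report only what shows in the picture. A call takes as long as a camera call.
- models.find_in(picture, query): "at" ([column, row] as shares, 0 to 1, of the picture: columns of its width, rows of its height, amid what is visible of it).
The state is a dict: "time": time; "q": joint angles; "qvel": joint speeds; "tau": joint torques, N m; "eef_pos": TCP position; "tcp_rot": TCP orientation; "wrist_force": force on the tool from outside, world axes, zero at the start; "ft_torque": the same for the moment, N m; "finger_gap": finger opening in m.
Only numpy, scipy, OpenCV 4.12 (cv2) and the standard library are available. Lean on these libraries where they do the work, as an engineer would, in place of code of your own. Each camera call takes 0.05 s, during which the arm holds its last target. There are 200 camera calls.

## Working session

There is one attempt and no reset: what is moved stays moved. The work goes in short steps, Python scripts to look and compute and a tool call to move; the robot and the scene stay as the last step left them, time stands still between calls to the robot, and variables do not carry over. Pictures are saved under pics/ and viewed, about 8 in all and at most 12, crops included, and the job is handed in when it is done.

Besides the shell and the picture viewer there is one more tool, called as name(argument=value, ...) on one line, values as JSON. move_arm: Moves the arm, as the interface text tells. Its arguments: {"type":"object","properties":{"steps":{"type":"array"},"squeeze":{"type":"number"}},"required":["steps"]}

```bash
mkdir -p pics; cat > h.py <<'E'
import numpy as np, cv2
from plant import monitor, optics, ticket, models
from scipy.spatial.transform import Rotation as Ro
np.set_printoptions(precision=4,suppress=True)
def save(d,n): cv2.imwrite('pics/'+n,d['frame'][:,:,::-1])
def proj(d,X):
    c=d['R']@np.asarray(X,float)+d['t']; p=np.asarray(d['camera_matrix'])@c; return p[:2]/p[2]
def ray(d,px):
    R=np.asarray(d['R']); o=-R.T@d['t']
    v=R.T@np.linalg.solve(d['camera_matrix'],[px[0],px[1],1]); return o,v/np.linalg.norm(v)
def onz(d,px,z):
    o,v=ray(d,px); return o+v*(z-o[2])/v[2]
def tri(l):
    A=np.zeros((3,3));b=np.zeros(3)
    for o,v in l:
        P=np.eye(3)-np.outer(v,v);A+=P;b+=P@o
    return np.linalg.solve(A,b)
E
python3 - <<'E'
from h import *
s=monitor.state()
print(s)
ims=[]
for n in ['scene','side']:
    d=optics.snapshot(n);save(d,n+'1.png')
    np.save(n+'.npy',d,allow_pickle=True)
    print(n,-d['R'].T@d['t'],d['camera_matrix'][0])
    for q in ['wide_dish','middle_cup_center','narrow_cup_center','cradle_a','nut_tin','mug_1','file_flat']:
        print(q,[(np.round(np.array(r['at'])*[640,400],1).tolist(),round(r['p'],2)) for r in models.find_in(d,q)][:3])
E
```

```text
{'time': 0.0, 'q': array([-0.1505,  0.2073,  1.543 , -0.    ,  1.3935, -0.1505]), 'qvel': array([-0.0006, -0.0011, -0.0021, -0.0003,  0.0003,  0.0004]), 'tau': array([ -0.0001, -37.0882, -28.1415,   0.0697,   0.0361,  -0.0002]), 'eef_pos': array([0.5742, 0.0001, 0.2043]), 'tcp_rot': array([0.0002, 1.573 , 0.0003]), 'wrist_force': array([0.1463, 0.6257, 0.1657]), 'ft_torque': array([ 0.006 , -0.0257,  0.0073]), 'finger_gap': 0.09416839698098849}
scene [ 0.0609 -0.6689  1.0577] [507.7052   0.     322.2341]
wide_dish [([384.5, 289.4], 0.75), ([405.3, 201.5], 0.35)]
middle_cup_center [([313.7, 199.5], 0.74)]
narrow_cup_center [([251.2, 139.5], 0.95)]
cradle_a [([319.6, 218.2], 0.7), ([256.5, 159.8], 0.65)]
nut_tin [([294.4, 255.6], 0.9)]
mug_1 [([406.0, 201.3], 0.65)]
file_flat [([238.6, 237.9], 0.64)]
side [0.1092 0.6645 0.6627] [460.1894   0.     313.5877]
wide_dish [([391.2, 175.1], 0.89)]
middle_cup_center [([317.6, 207.6], 0.96)]
narrow_cup_center [([230.2, 281.0], 0.62)]
cradle_a [([223.9, 316.2], 0.86), ([229.8, 284.2], 0.66), ([318.3, 234.7], 0.55)]
nut_tin [([390.5, 231.4], 0.57), ([369.2, 301.6], 0.54)]
mug_1 [([287.9, 160.3], 0.82)]
file_flat [([373.3, 304.1], 0.91)]
```

View pics/scene1.png

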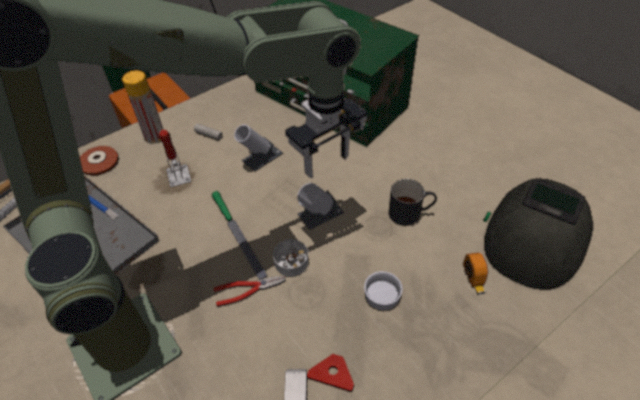

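View pics/side1.png

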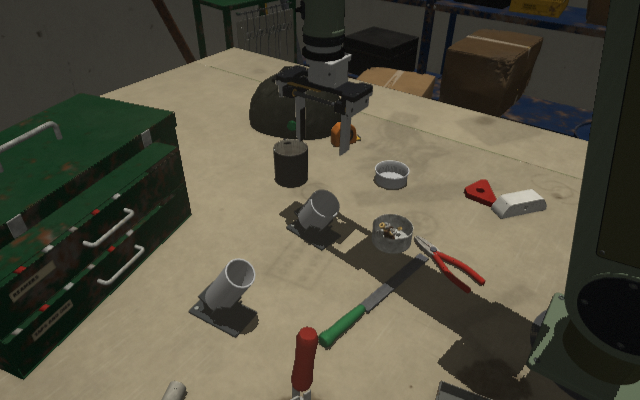

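The scene view shows the dish at about (384,290), the middle cup at (316,200) and the narrow cup at (253,142). The side view shows them at (391,175), (319,211) and (232,283). The detections agree with the pictures, so next I triangulate and check a model overlay.

```bash
cat >> h.py <<'E'
def circ(C,a,r,n=60):
    a=np.asarray(a,float)/np.linalg.norm(a);u=np.cross(a,[0.3,1,0.1]);u/=np.linalg.norm(u);w=np.cross(a,u)
    t=np.linspace(0,2*np.pi,n);return np.asarray(C)+r*(np.cos(t)[:,None]*u+np.sin(t)[:,None]*w)
def cax(yaw,tilt=np.radians(32)): return np.array([-np.sin(tilt)*np.cos(yaw),-np.sin(tilt)*np.sin(yaw),np.cos(tilt)])
def crop(d,c,rings,z=4,h=33):
    x0,y0=int(c[0])-h,int(c[1])-h
    im=cv2.resize(d['frame'][y0:y0+2*h,x0:x0+2*h,::-1],None,fx=z,fy=z,interpolation=cv2.INTER_CUBIC)
    im=cv2.convertScaleAbs(im,alpha=1.3,beta=20)
    for k,P in enumerate(rings):
        p=np.array([proj(d,X) for X in P]);p=((p-[x0,y0]+.5)*z).astype(np.int32)
        cv2.polylines(im,[p.reshape(-1,1,2)],False,[(0,0,255),(0,255,0),(255,255,0),(255,0,255)][k%4],1)
    for g in range(0,2*h,10):
        cv2.putText(im,str(x0+g),(g*z,8),0,.28,(0,255,255),1);cv2.putText(im,str(y0+g),(0,g*z+4),0,.28,(0,255,255),1)
    return im
E
cat > a.py <<'E'
from h import *
S=np.load('scene.npy',allow_pickle=True).item();D=np.load('side.npy',allow_pickle=True).item()
px={'dish':((384,290),(391,175)),'mid':((316,200),(319,211)),'nar':((253,142),(232,283))}
for k,(a,b) in px.items():
    X=tri([ray(S,a),ray(D,b)]);print(k,X)
    px[k]=(a,b,X)
rows=[[],[]]
for k,(a,b,X) in px.items():
    if k=='dish': rings=[circ([X[0],X[1],.036],[0,0,1],.0445),circ([X[0],X[1],0],[0,0,1],.0405)]
    else:
        H,r=((.074,.033) if k=='mid' else (.112,.026));yaw=np.arctan2(X[1],X[0]);ax=cax(yaw)
        rings=[circ(X+ax*H/2,ax,r),circ(X-ax*H/2,ax,r)]
    rows[0].append(crop(S,a,rings));rows[1].append(crop(D,b,rings))
cv2.imwrite('pics/c1.png',np.vstack([np.hstack(r) for r in rows]))
E
python3 a.py
```

```text
dish [ 0.5381 -0.2572  0.0157]
mid [0.5595 0.03   0.0652]
nar [0.5448 0.3017 0.0836]
```

View pics/c1.png

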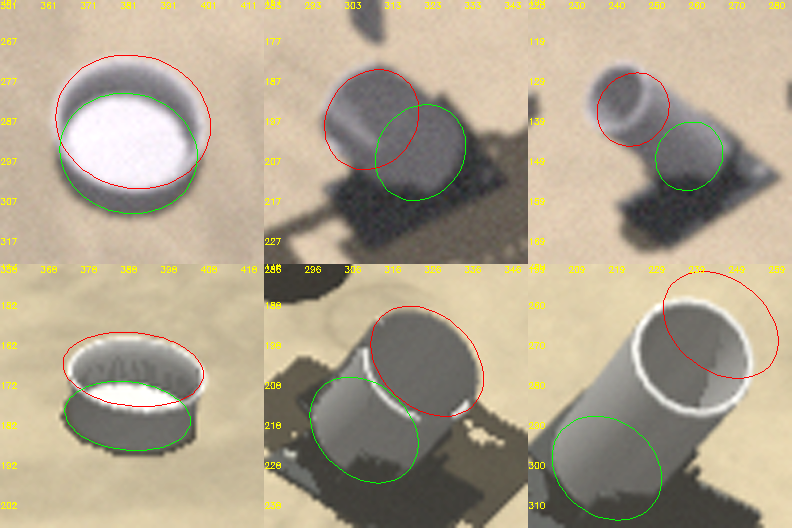

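```bash
cat >> h.py <<'E'
from scipy.optimize import minimize
def sil(d,C,ax,r,l0,l1):
    o=-np.asarray(d['R']).T@d['t'];v=o-C;v=v-ax*(v@ax);L=np.linalg.norm(v);e=v/L;w=np.cross(ax,e);al=np.arccos(r/L)
    return [np.array([C+r*(np.cos(al)*e+s*np.sin(al)*w)+ax*t for t in np.linspace(l0,l1,25)]) for s in(1,-1)]
def dtmap(d,c,h=45,z=4):
    x0,y0=int(c[0])-h,int(c[1])-h
    g=cv2.cvtColor(d['frame'],cv2.COLOR_RGB2GRAY)[max(y0,0):y0+2*h,max(x0,0):x0+2*h]
    g=cv2.GaussianBlur(cv2.resize(g,None,fx=z,fy=z,interpolation=cv2.INTER_CUBIC),(0,0),3)
    e=cv2.Canny(g,12,30);return cv2.distanceTransform(255-e,cv2.DIST_L2,5)/z,max(x0,0),max(y0,0),z
def score(d,M,P,cap=3):
    dt,x0,y0,z=M;p=np.array([proj(d,X) for X in P]);q=((p-[x0,y0]+.5)*z)
    v=cv2.remap(dt.astype(np.float32),q[:,0].astype(np.float32)[:,None],q[:,1].astype(np.float32)[:,None],cv2.INTER_LINEAR,borderValue=9)
    return np.minimum(v,cap).mean()
def cupgeo(d,p,H,r):
    ax=cax(p[3]);C=np.array(p[:3]);return [circ(C+ax*H/2,ax,r),*sil(d,C,ax,r,-H/2+.03,H/2)]
def fitcup(views,p0,H,r,n=12):
    f=lambda p:sum(score(d,M,P)*len(P) for d,M in views for P in cupgeo(d,p,H,r))/200
    rng=np.random.default_rng(0);best=[]
    for i in range(n):
        s=np.array(p0)+rng.normal(size=4)*[.006,.006,.006,.15]
        best.append(minimize(f,s,method='Nelder-Mead',options=dict(initial_simplex=np.vstack([s]+[s+np.eye(4)[k]*[.006,.006,.006,.15] for k in range(4)]),xatol=1e-4,fatol=1e-4)))
    best.sort(key=lambda b:b.fun);return best
E
cat > b.py <<'E'
from h import *
S=np.load('scene.npy',allow_pickle=True).item();D=np.load('side.npy',allow_pickle=True).item()
px={'dish':((384,290),(391,175)),'mid':((316,200),(319,211)),'nar':((253,142),(232,283))}
ini={'mid':[.5595,.03,.06,.05],'nar':[.545,.302,.075,.9]}
rows=[[],[]]
for k,(a,b) in px.items():
    V=[(S,dtmap(S,a)),(D,dtmap(D,b))]
    if k=='dish':
        g=lambda p:[circ([p[0],p[1],.036],[0,0,1],.0445),circ([p[0],p[1],.004],[0,0,1],.037)]
        f=lambda p:sum(score(d,M,P) for d,M in V for P in g(p)[:1])
        m=sorted([minimize(f,[.538+dx,-.257+dy],method='Nelder-Mead',options=dict(initial_simplex=np.array([[.538+dx,-.257+dy],[.543+dx,-.257+dy],[.538+dx,-.252+dy]]))) for dx in(-.003,.003) for dy in (-.003,.003)],key=lambda m:m.fun)
        for q in m[:3]: print(k,q.x,q.fun)
        G=[g(m[0].x)]*2
    else:
        H,r=((.074,.033) if k=='mid' else (.112,.026))
        B=fitcup(V,ini[k],H,r)
        for q in B[:4]: print(k,q.x,q.fun)
        G=[cupgeo(d,B[0].x,H,r) for d in(S,D)]
    rows[0].append(crop(S,a,G[0]));rows[1].append(crop(D,b,G[1]))
cv2.imwrite('pics/c2.png',np.vstack([np.hstack(r) for r in rows]))
E
time python3 b.py
```

```text
dish [ 0.5349 -0.2567] 1.6231188774108887
dish [ 0.5342 -0.257 ] 1.6257054805755615
dish [ 0.5343 -0.257 ] 1.6262973546981812
mid [ 0.5612  0.0312  0.064  -0.122 ] 0.6244820356369019
mid [ 0.5612  0.0311  0.064  -0.122 ] 0.6245105862617493
mid [ 0.5612  0.0312  0.064  -0.1187] 0.6248375773429871
mid [ 0.5607  0.0321  0.0647 -0.1165] 0.6354595422744751
nar [0.5479 0.3135 0.0783 0.2796] 0.6282870769500732
nar [0.5479 0.3136 0.0784 0.2812] 0.6283870935440063
nar [0.5479 0.3132 0.0785 0.2705] 0.6284182071685791
nar [0.5479 0.313  0.0785 0.2624] 0.6285373568534851
real	0m36.021s
user	0m35.484s
sys	0m0.432s
```

View pics/c2.png

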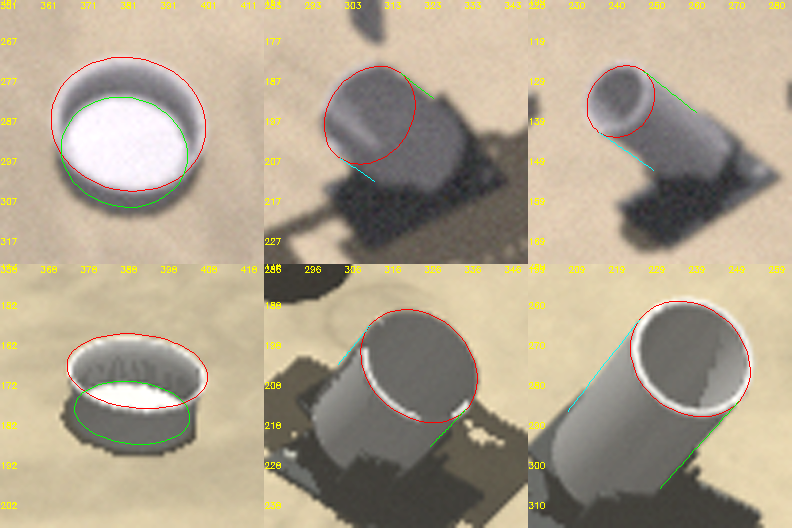

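The mid-cup fit matches both views. The narrow-cup fit matches the side view and is about 1 px off in the scene view. The dish rim matches. I'll grip across the lean plane, with the jaws horizontal, and plan the pregrasp for the middle cup.

```bash
cat >> h.py <<'E'
MID=np.array([.5612,.0312,.064]);YM=-.12
NAR=np.array([.5479,.3133,.0784]);YN=.275
DISH=np.array([.5355,-.257,0])
def Rgrasp(ax,yaw):
    x=-np.asarray(ax);z=np.array([-np.sin(yaw),np.cos(yaw),0]);y=np.cross(z,x);return np.column_stack([x,y,z])
def cur():
    s=monitor.state();return s['eef_pos'],Ro.from_rotvec(s['tcp_rot']).as_matrix(),s
def rel(p,R,p0=None,R0=None):
    if p0 is None:p0,R0,_=cur()
    print('turn deg',np.degrees(Ro.from_matrix(R0.T@R).as_rotvec()),'shift in now-axes mm',1e3*R0.T@(np.asarray(p)-p0),'in target axes',1e3*R.T@(np.asarray(p)-p0))
E
python3 - <<'E'
from h import *
R0=Ro.from_rotvec([0,np.pi/2,0]).as_matrix()
ax=cax(YM);R=Rgrasp(ax,YM)
pre=MID+ax*(.037+.06);print(pre,MID+ax*.037)
rel(pre,R,np.array([.575,0,.205]),R0)
E
```

```text
[0.5102 0.0374 0.1463] [0.5417 0.0335 0.0954]
turn deg [-80.7914 -23.1666 -26.1278] shift in now-axes mm [ 58.7393  37.3535 -64.8325] in target axes [13.3352 89.505  29.3236]
```

move_arm(steps=[[[-5.05,-1.448,-1.633],[0,0,0],-1],[[-5.05,-1.448,-1.633],[0,0,0],-1],[[-5.05,-1.448,-1.633],[0,0,0],-1],[[-5.05,-1.448,-1.633],[0,0,0],-1],[[-5.05,-1.448,-1.633],[0,0,0],-1],[[-5.05,-1.448,-1.633],[0,0,0],-1],[[-5.05,-1.448,-1.633],[0,0,0],-1],[[-5.05,-1.448,-1.633],[0,0,0],-1]], squeeze=20)

```text
time: 1.6
eef_pos: [0.5751, 0.0002, 0.2056]
tcp_rot: [-0.714, 1.29, 0.365]
wrist_force: [-0.6, -0.7, -0.4]
finger_gap: 0.0938
```

move_arm(steps=[[[-5.05,-1.448,-1.633],[0,0,0],-1],[[-5.05,-1.448,-1.633],[0,0,0],-1],[[-5.05,-1.448,-1.633],[0,0,0],-1],[[-5.05,-1.448,-1.633],[0,0,0],-1],[[-5.05,-1.448,-1.633],[0,0,0],-1],[[-5.05,-1.448,-1.633],[0,0,0],-1],[[-5.05,-1.448,-1.633],[0,0,0],-1],[[-5.05,-1.448,-1.633],[0,0,0],-1]])

```text
time: 2.4
eef_pos: [0.5748, 0.0002, 0.2056]
tcp_rot: [-1.366, 0.863, 0.698]
wrist_force: [0.5, -0.2, -0.6]
finger_gap: 0.094
```

```bash
python3 - <<'E'
from h import *
p,R,s=cur();print(p,R,s['q'],s['time'])
ax=cax(YM);rel(MID+ax*(.037+.06),Rgrasp(ax,YM))
E
```

```text
[0.5748 0.0002 0.2056] [[ 0.5273 -0.8417  0.1157]
 [-0.0626  0.0973  0.9933]
 [-0.8473 -0.531  -0.0013]] [-0.1653 -0.1402  2.012   0.0384  0.7109 -1.6424] 2.4
turn deg [0.2369 0.0583 0.0759] shift in now-axes mm [13.8627 89.5772 29.5096] in target axes [13.9517 89.68   29.1531]
```

move_arm(steps=[[[0,0,0],[0.0034,0.0224,0.0073],-1],[[0,0,0],[0.0034,0.0224,0.0073],-1],[[0,0,0],[0.0034,0.0224,0.0073],-1],[[0,0,0],[0.0034,0.0224,0.0073],-1],[[0,0,0],[0,0,0],-1],[[0,0,0],[0,0,0],-1],[[0,0,0],[0,0,0],-1],[[0,0,0],[0,0,0],-1]])

```text
time: 3.2
eef_pos: [0.5119, 0.0367, 0.1481]
tcp_rot: [-1.363, 0.864, 0.694]
wrist_force: [0.5, 0.5, 0.4]
finger_gap: 0.0938
```

```bash
python3 - <<'E'
from h import *
ax=cax(YM);rel(MID+ax*(.037+.06),Rgrasp(ax,YM))
d=optics.snapshot('wrist')
print(-d['R'].T@d['t'],d['R'][2],d['camera_matrix'][0])
im=d['frame'][:,:,::-1].copy()
for P in cupgeo(d,[*MID,YM],.074,.033):
    cv2.polylines(im,[np.array([proj(d,X) for X in P]).astype(np.int32).reshape(-1,1,2)],False,(0,0,255),1)
np.save('w1.npy',d,allow_pickle=True)
cv2.imwrite('pics/w1.png',im)
E
```

```text
turn deg [-0.0209 -0.0114  0.1572] shift in now-axes mm [0.5811 2.5017 0.4581] in target axes [0.5881 2.5    0.4589]
[0.3594 0.0559 0.2639] [ 0.7134 -0.0864 -0.6954] [344.2233   0.     323.7706]
```

View pics/w1.png

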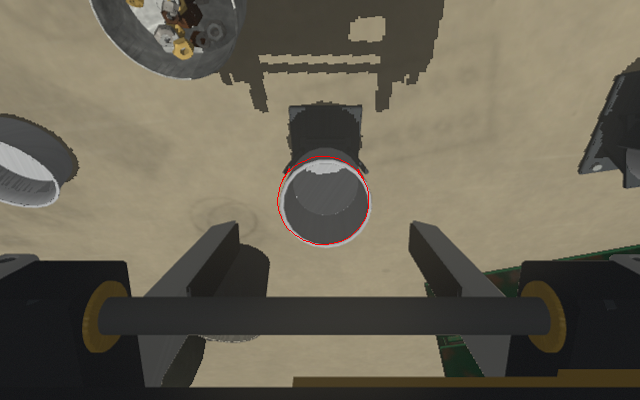

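The wrist view shows the middle cup's mouth centred at about (326,203), between fingers whose tips are at columns 238 and 410. The model ring is within 1–2 mm of it. I descend 94 mm with a small correction.

move_arm(steps=[[[0,0,0],[0.012,0.002,0.001],-1],[[0,0,0],[0.016,0,0],-1],[[0,0,0],[0.016,0,0],-1],[[0,0,0],[0.016,0,0],-1],[[0,0,0],[0.016,0,0],-1],[[0,0,0],[0.01,0,0],-1],[[0,0,0],[0.007,0,0],-1],[[0,0,0],[0,0,0],-1]])

```text
time: 4.05
eef_pos: [0.5578, 0.0322, 0.0659]
tcp_rot: [-1.362, 0.867, 0.697]
wrist_force: [-0.2, 1.0, -0.8]
finger_gap: 0.0937
```

```bash
python3 - <<'E'
from h import *
ax=cax(YM);rel(MID+ax*(.037-.034),Rgrasp(ax,YM));print(cur()[2]['wrist_force'])
E
```

```text
turn deg [-0.0117 -0.0135 -0.0602] shift in now-axes mm [ 0.4571 -1.9272 -0.5904] in target axes [ 0.459  -1.9266 -0.5909]
[-0.1843  0.971  -0.8168]
```

move_arm(steps=[[[0,0,0],[0,-0.0015,0],-1],[[0,0,0],[0,0,0],0],[[0,0,0],[0,0,0],0.2],[[0,0,0],[0,0,0],0.4],[[0,0,0],[0,0,0],1],[[0,0,0],[0,0,0],1],[[0,0,0],[0,0,0],1],[[0,0,0],[0,0,0],1]], squeeze=20)

```text
time: 4.85
eef_pos: [0.559, 0.0323, 0.0677]
tcp_rot: [-1.363, 0.865, 0.696]
wrist_force: [-3.8, -1.7, 6.5]
finger_gap: 0.0667
```

move_arm(steps=[[[0,0,0],[-0.005,0,0],1],[[0,0,0],[-0.01,0,0],1],[[0,0,0],[-0.015,0,0],1],[[0,0,0],[-0.015,0,0],1],[[0,0,0],[-0.02,0,0],1],[[0,0,0],[-0.02,0,0],1],[[0,0,0],[-0.02,0,0],1],[[0,0,0],[-0.015,0,0],1]])

```text
time: 5.65
eef_pos: [0.4945, 0.0402, 0.1693]
tcp_rot: [-1.362, 0.866, 0.698]
wrist_force: [0.6, 0.4, -1.5]
finger_gap: 0.0668
```

```bash
python3 - <<'E'
from h import *
p,R,s=cur();print(p,s['wrist_force'],s['finger_gap'])
yaw=-.45  # final yaw free
T=np.array([.5355,-.257,.0])
for yaw in(YM,):
    Rt=Rgrasp([0,0,1],yaw);rel([*T[:2],.21],Rt)
E
```

```text
[0.4945 0.0402 0.1693] [ 0.6483  0.3905 -1.4847] 0.06676864752669398
turn deg [-0.0013  0.0203 31.9376] shift in now-axes mm [   5.7136  -86.3177 -290.1738] in target axes [ -40.7138  -76.2953 -290.1821]
```

move_arm(steps=[[[0,0,4],[-0.003,-0.01,-0.015],1],[[0,0,4],[-0.003,-0.01,-0.02],1],[[0,0,4],[-0.003,-0.01,-0.025],1],[[0,0,4],[-0.003,-0.01,-0.025],1],[[0,0,4],[-0.003,-0.01,-0.025],1],[[0,0,4],[-0.003,-0.01,-0.025],1],[[0,0,4],[-0.003,-0.01,-0.02],1],[[0,0,4],[-0.003,-0.005,-0.015],1]])

```text
time: 6.45
eef_pos: [0.5378, -0.1377, 0.2156]
tcp_rot: [-1.118, 1.266, 1.122]
wrist_force: [1.2, -0.1, -0.7]
finger_gap: 0.0668
```

```bash
python3 - <<'E'
from h import *
p,R,s=cur();print(p,s['wrist_force'],s['finger_gap'],s['q'])
rel([.5355,-.257,.19],Rgrasp([0,0,1],YM))
E
```

```text
[ 0.5378 -0.1377  0.2156] [ 1.1972 -0.1102 -0.6651] 0.06684225138255617 [-0.4061  0.1588  1.5762 -0.0006  1.4095 -1.8556]
turn deg [-0.0698  0.0167 -0.171 ] shift in now-axes mm [  25.5527  -12.2033 -118.7554] in target axes [  25.6234  -11.9822 -118.7627]
```

move_arm(steps=[[[0,0,0],[0,-0.002,-0.02],1],[[0,0,0],[0.01,-0.002,-0.025],1],[[0,0,0],[0.015,-0.002,-0.025],1],[[0,0,0],[0.015,-0.002,-0.025],1],[[0,0,0],[0.015,-0.002,-0.0158],1],[[0,0,0],[0.015,-0.002,-0.008],1],[[0,0,0],[0.015,0,0],1],[[0,0,0],[0,0,0],1]])

```text
time: 7.25
eef_pos: [0.5335, -0.2536, 0.1272]
tcp_rot: [-1.115, 1.265, 1.127]
wrist_force: [-0.5, 0.5, -1.7]
finger_gap: 0.0672
```

```bash
cat > c.py <<'E'
from h import *
p,R,s=cur();print(p,s['wrist_force'],s['q'])
rel([.5355,-.257,.13],Rgrasp([0,0,1],YM))
dS=optics.snapshot('scene');dD=optics.snapshot('side')
out=[]
for n,d in(('S',dS),('D',dD)):
    np.save(n+'2.npy',d,allow_pickle=True)
    ax=-R[:,0];c=p-ax*.040
    G=[circ(c,ax,.033),circ(c+ax*.074,ax,.033),circ([*DISH[:2],.036],[0,0,1],.0445)]
    out.append(crop(d,proj(d,[.5355,-.257,.08]),G,h=49))
cv2.imwrite('pics/p1.png',np.hstack(out))
E
python3 c.py
```

```text
[ 0.5335 -0.2536  0.1272] [-0.493   0.5485 -1.6872] [-0.5905  0.3168  1.573   0.0006  1.2586 -2.0419]
turn deg [ 0.0246  0.207  -0.3293] shift in now-axes mm [-2.7952 -2.3974 -3.1607] in target axes [-2.7699 -2.4148 -3.1697]
```

View pics/p1.png

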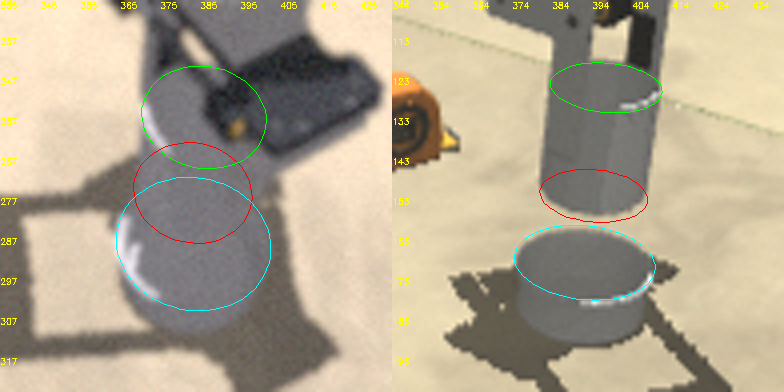

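The picture shows the cup over the dish, with model and image agreeing within 1–2 px in both views. I apply the small lateral correction and go down most of the way.

move_arm(steps=[[[0,0.1,-0.2],[0,-0.0022,-0.003],1],[[0,0,0],[0.012,0,0],1],[[0,0,0],[0.012,0,0],1],[[0,0,0],[0.012,0,0],1],[[0,0,0],[0.01,0,0],1],[[0,0,0],[0.01,0,0],1],[[0,0,0],[0.006,0,0],1],[[0,0,0],[0,0,0],1]])

```text
time: 8.15
eef_pos: [0.5366, -0.2585, 0.0671]
tcp_rot: [-1.121, 1.263, 1.119]
wrist_force: [0.0, 0.0, -1.3]
finger_gap: 0.0667
```

```bash
python3 - <<'E'
from h import *
p,R,s=cur();print(p,s['wrist_force'])
rel([.5355,-.257,.0455],Rgrasp([0,0,1],YM))
E
```

```text
[ 0.5366 -0.2585  0.0671] [ 0.0146  0.0498 -1.2895]
turn deg [ 0.0062 -0.0324  0.0662] shift in now-axes mm [21.6469  1.2936  1.4092] in target axes [21.6492  1.2688  1.3969]
```

move_arm(steps=[[[0,0,0],[0.004,0.0005,0.0007],1],[[0,0,0],[0.004,0,0],1],[[0,0,0],[0.003,0,0],1],[[0,0,0],[0.003,0,0],1],[[0,0,0],[0.002,0,0],1],[[0,0,0],[0.002,0,0],1],[[0,0,0],[0.001,0,0],1],[[0,0,0],[0,0,0],1]])

```text
time: 8.95
eef_pos: [0.537, -0.2583, 0.0495]
tcp_rot: [-1.123, 1.263, 1.117]
wrist_force: [-0.0, 0.0, -0.9]
finger_gap: 0.0671
```

move_arm(steps=[[[0,0,0],[0.001,0,0],1],[[0,0,0],[0,0,0],1],[[0,0,0],[0.001,0,0],1],[[0,0,0],[0,0,0],1],[[0,0,0],[0.001,0,0],1],[[0,0,0],[0,0,0],1],[[0,0,0],[0,0,0],1],[[0,0,0],[0,0,0],1]])

```text
time: 9.75
eef_pos: [0.5372, -0.2584, 0.0467]
tcp_rot: [-1.124, 1.262, 1.117]
wrist_force: [-0.1, 0.8, -1.1]
finger_gap: 0.0667
```

move_arm(steps=[[[0,0,0],[0.001,0,0],1],[[0,0,0],[0,0,0],1],[[0,0,0],[0.001,0,0],1],[[0,0,0],[0,0,0],1],[[0,0,0],[0.0005,0,0],1],[[0,0,0],[0,0,0],1],[[0,0,0],[0,0,0],1],[[0,0,0],[0,0,0],1]])

```text
time: 10.55
eef_pos: [0.5371, -0.2584, 0.0441]
tcp_rot: [-1.123, 1.262, 1.117]
wrist_force: [0.8, -0.1, -2.0]
finger_gap: 0.0666
```

move_arm(steps=[[[0,0,0],[0.0005,0,0],1],[[0,0,0],[0,0,0],1],[[0,0,0],[0.0005,0,0],1],[[0,0,0],[0,0,0],1],[[0,0,0],[0.0005,0,0],1],[[0,0,0],[0,0,0],1],[[0,0,0],[0,0,0],1],[[0,0,0],[0,0,0],1]])

```text
time: 11.35
eef_pos: [0.5371, -0.2584, 0.0426]
tcp_rot: [-1.123, 1.262, 1.117]
wrist_force: [-0.4, -0.5, -1.7]
finger_gap: 0.0671
```

```bash
cat > c2.py <<'E'
from h import *
p,R,s=cur();print(p,s['wrist_force'])
out=[]
for n in('side','scene'):
    d=optics.snapshot(n);ax=np.array([0,0,1.])
    c=np.array([p[0],p[1],.004])
    G=[circ(c+ax*.074,ax,.033),circ([*p[:2],.036],ax,.0445)]
    out.append(crop(d,proj(d,[.5355,-.257,.05]),G,z=6,h=33))
cv2.imwrite('pics/p2.png',np.hstack(out))
E
python3 c2.py
```

```text
[ 0.5371 -0.2584  0.0426] [-0.4102 -0.4852 -1.6843]
```

View pics/p2.png

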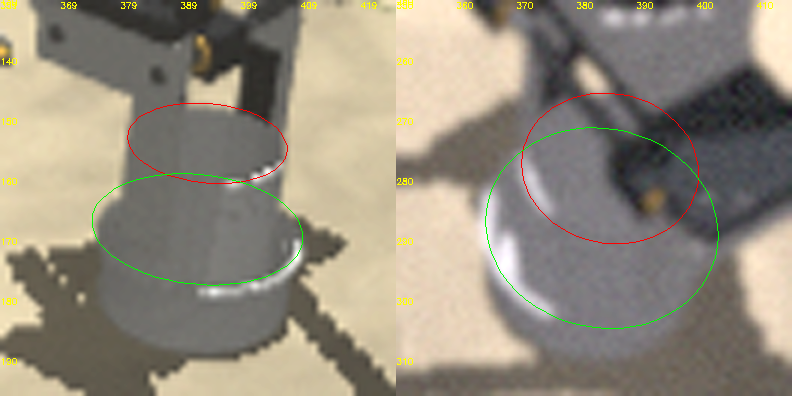

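The cup stands inside the dish and looks about 1–2 mm above seated. I continue in 0.5 mm steps.

move_arm(steps=[[[0,0,0],[0.0005,0,0],1],[[0,0,0],[0,0,0],1],[[0,0,0],[0.0005,0,0],1],[[0,0,0],[0,0,0],1],[[0,0,0],[0.0005,0,0],1],[[0,0,0],[0,0,0],1],[[0,0,0],[0,0,0],1],[[0,0,0],[0,0,0],1]])

```text
time: 12.25
eef_pos: [0.5372, -0.2584, 0.0412]
tcp_rot: [-1.124, 1.262, 1.117]
wrist_force: [0.6, -0.2, -1.2]
finger_gap: 0.0672
```

move_arm(steps=[[[0,0,0],[0.0005,0,0],1],[[0,0,0],[0,0,0],1],[[0,0,0],[0.0005,0,0],1],[[0,0,0],[0,0,0],1],[[0,0,0],[0.0005,0,0],1],[[0,0,0],[0,0,0],1],[[0,0,0],[0,0,0],1],[[0,0,0],[0,0,0],1]])

```text
time: 13.05
eef_pos: [0.5373, -0.2584, 0.041]
tcp_rot: [-1.124, 1.262, 1.117]
wrist_force: [-3.0, 2.1, 8.4]
finger_gap: 0.0672
```

Contact at 8 N, so the cup is seated. I release it and rise.

move_arm(steps=[[[0,0,0],[-0.0007,0,0],1],[[0,0,0],[0,0,0],1],[[0,0,0],[0,0,0],0.2],[[0,0,0],[0,0,0],-0.3],[[0,0,0],[0,0,0],-1],[[0,0,0],[0,0,0],-1],[[0,0,0],[0,0,0],-1],[[0,0,0],[0,0,0],-1]])

```text
time: 13.85
eef_pos: [0.537, -0.2583, 0.04]
tcp_rot: [-1.123, 1.263, 1.117]
wrist_force: [0.2, -0.1, 0.3]
finger_gap: 0.0931
```

move_arm(steps=[[[0,0,0],[-0.005,0,0],-1],[[0,0,0],[-0.015,0,0],-1],[[0,0,0],[-0.02,0,0],-1],[[0,0,0],[-0.025,0,0],-1],[[0,0,0],[-0.025,0,0],-1],[[0,0,0],[-0.025,0,0],-1],[[0,0,0],[-0.025,0,0],-1],[[0,0,0],[-0.02,0,0],-1]])

```text
time: 14.65
eef_pos: [0.5374, -0.2585, 0.2039]
tcp_rot: [-1.126, 1.261, 1.114]
wrist_force: [-0.6, -1.1, -0.2]
finger_gap: 0.0941
```

```bash
cat > d.py <<'E'
from h import *
p,R,s=cur();print(p,s['wrist_force'],s['finger_gap'])
ax=np.array([0,0,1.])
V=[];ds=[]
for n in('wrist','scene','side'):
    d=optics.snapshot(n);np.save(n+'3.npy',d,allow_pickle=True);ds.append(d)
    c=proj(d,[.537,-.258,.078]);V.append((d,dtmap(d,c,h=80 if n=='wrist' else 45)))
g=lambda q:[circ([q[0],q[1],.078],ax,.033),circ([q[0],q[1],.078],ax,.030),circ([q[2],q[3],.036],ax,.0445)]
for sub in(V[:1],V[1:],V):
    f=lambda q:sum(score(d,M,P) for d,M in sub for P in g(q))
    B=[]
    for i in range(6):
        st=np.array([.537,-.258,.536,-.258])+np.random.default_rng(i).normal(size=4)*.003
        B.append(minimize(f,st,method='Nelder-Mead',options=dict(initial_simplex=np.vstack([st]+[st+np.eye(4)[k]*.004 for k in range(4)]),xatol=1e-4,fatol=1e-4)))
    B.sort(key=lambda b:b.fun);print(B[0].x,B[0].fun,B[1].x)
G=g(B[0].x)
out=[crop(d,proj(d,[.537,-.258,.07]),G,z=z,h=h) for d,z,h in((ds[0],2,99),(ds[1],6,33),)]
cv2.imwrite('pics/p3.png',np.hstack(out))
ax=cax(YN);rel(NAR+ax*(.056+.06),Rgrasp(ax,YN));print(NAR+ax*(.056+.06))
E
python3 d.py
```

```text
[ 0.5374 -0.2585  0.2039] [-0.6209 -1.1318 -0.2291] 0.09414285241076048
[ 0.5379 -0.2575  0.5385 -0.257 ] 6.592728614807129 [ 0.5372 -0.2541  0.5378 -0.259 ]
[ 0.5384 -0.256   0.5352 -0.2564] 7.863683223724365 [ 0.5384 -0.256   0.5352 -0.2565]
[ 0.5382 -0.2572  0.5358 -0.2567] 14.458451271057129 [ 0.5372 -0.2541  0.5357 -0.2567]
turn deg [-21.9246  -6.6452 -31.1496] shift in now-axes mm [ 23.2109 115.4474 545.7628] in target axes [ 77.3659 -73.7152 548.0005]
[0.4887 0.2966 0.1768]
```

View pics/p3.png

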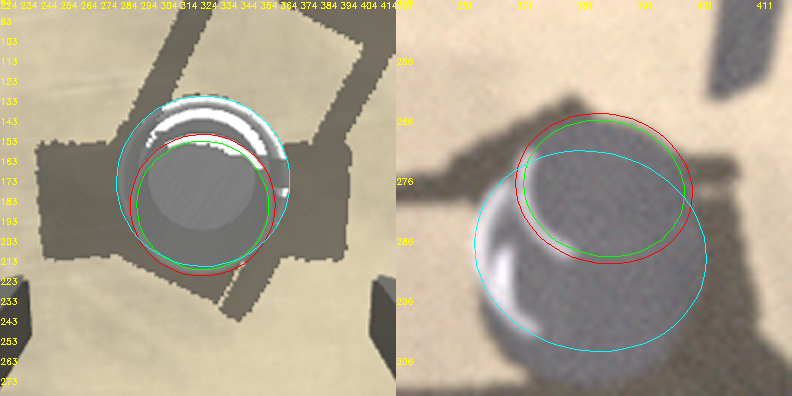

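The nest view shows the middle cup fully inside the dish. Its rim centre fits (0.538, -0.257), all three camera fits agree within 2 mm, and the dish has not moved. Now the narrow cup.

move_arm(steps=[[[0,0,0],[-0.002,0.005,0.02],-1],[[0,0,0],[-0.002,0.007,0.03],-1],[[0,0,0],[0,0.007,0.036],-1],[[0,0,0],[0,0.007,0.036],-1],[[0,0,0],[0,0.007,0.036],-1],[[0,0,0],[0,0.007,0.036],-1],[[0,0,0],[0,0.007,0.036],-1],[[0,0,0],[0,0.007,0.036],-1]])

```text
time: 15.6
eef_pos: [0.5125, 0.0152, 0.2019]
tcp_rot: [-1.122, 1.264, 1.12]
wrist_force: [0.6, 0.7, -0.4]
finger_gap: 0.094
```

move_arm(steps=[[[-2.74,-0.83,-3.89],[0,0.007,0.034],-1],[[-2.74,-0.83,-3.89],[0,0.007,0.034],-1],[[-2.74,-0.83,-3.89],[0,0.007,0.034],-1],[[-2.74,-0.83,-3.89],[0,0.007,0.034],-1],[[-2.74,-0.83,-3.89],[0,0.005,0.034],-1],[[-2.74,-0.83,-3.89],[0,0.005,0.034],-1],[[-2.74,-0.83,-3.89],[0,0.003,0.03],-1],[[-2.74,-0.83,-3.89],[0,0,0.02],-1]])

```text
time: 16.4
eef_pos: [0.4613, 0.2667, 0.1991]
tcp_rot: [-1.547, 0.598, 1.007]
wrist_force: [0.9, -0.2, -0.4]
finger_gap: 0.094
```

```bash
python3 - <<'E'
from h import *
p,R,s=cur();print(p,s['q'],s['time'])
ax=cax(YN);rel(NAR+ax*(.056+.06),Rgrasp(ax,YN))
E
```

```text
[0.4613 0.2667 0.1991] [ 0.4001 -0.2209  2.0899 -0.0895  0.7239 -1.3983] 16.4
turn deg [ 0.0648  0.3702 -0.2887] shift in now-axes mm [ 37.2853 -17.6501  21.0444] in target axes [ 37.2369 -17.4384  21.305 ]
```

move_arm(steps=[[[0,0,0],[0,-0.0045,0.005],-1],[[0,0.3,-0.2],[0,-0.0045,0.006],-1],[[0,0,0],[0.008,-0.0045,0.006],-1],[[0,0,0],[0.008,-0.004,0.004],-1],[[0,0,0],[0.004,0,0],-1],[[0,0,0],[0,0,0],-1],[[0,0,0],[0,0,0],-1],[[0,0,0],[0,0,0],-1]])

```text
time: 17.2
eef_pos: [0.4834, 0.2914, 0.1935]
tcp_rot: [-1.549, 0.603, 0.996]
wrist_force: [0.7, 0.6, -0.8]
finger_gap: 0.0941
```

```bash
cat > e.py <<'E'
from h import *
d=optics.snapshot('wrist');np.save('w4.npy',d,allow_pickle=True)
p,R,s=cur();print(p)
ax=cax(YN);rel(NAR+ax*(.056+.06),Rgrasp(ax,YN))
S=np.load('scene.npy',allow_pickle=True).item();D=np.load('side.npy',allow_pickle=True).item()
M=dtmap(d,proj(d,NAR+ax*.056),h=80)
V=[(S,dtmap(S,(253,142))),(D,dtmap(D,(232,283)))]
def f(q):
    a=cax(q[3]);C=q[:3]
    v=sum(score(e,m,P)*len(P) for e,m in V for P in cupgeo(e,q,.112,.026))/200
    return v+score(d,M,circ(C+a*.056,a,.026))+score(d,M,circ(C+a*.056,a,.023))
B=[]
for i in range(6):
    st=np.array([*NAR,YN])+np.random.default_rng(i).normal(size=4)*[.003,.003,.003,.08]
    B.append(minimize(f,st,method='Nelder-Mead',options=dict(initial_simplex=np.vstack([st]+[st+np.eye(4)[k]*[.004,.004,.004,.1][k] for k in range(4)]),xatol=1e-4,fatol=1e-4)))
B.sort(key=lambda b:b.fun);print(B[0].x,B[0].fun);print(B[1].x,B[1].fun)
im=d['frame'][:,:,::-1].copy()
for q,c in(([*NAR,YN],(0,0,255)),(B[0].x,(0,255,0))):
    a=cax(q[3])
    cv2.polylines(im,[np.array([proj(d,X) for X in circ(np.array(q[:3])+a*.056,a,.026)]).astype(np.int32).reshape(-1,1,2)],False,c,1)
cv2.imwrite('pics/w4.png',im)
E
python3 e.py
```

```text
[0.4835 0.2915 0.1937]
turn deg [-0.1634 -0.1109 -0.0324] shift in now-axes mm [17.7868  3.5047  3.4931] in target axes [17.7916  3.5048  3.4687]
[0.5488 0.31   0.0818 0.1094] 1.5375027656555176
[0.5488 0.3107 0.0817 0.1307] 1.5425554513931274
```

View pics/w4.png

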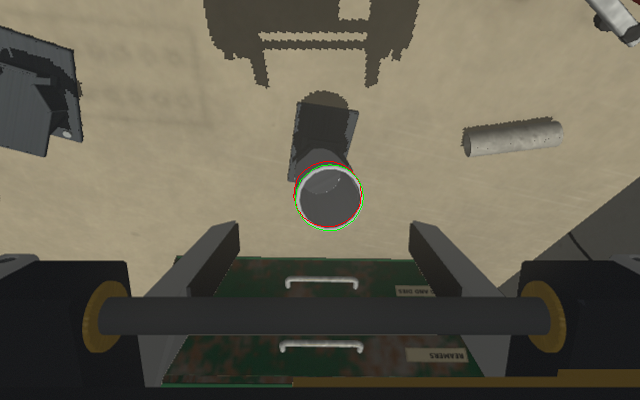

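The wrist view shows the narrow cup's mouth at (330,198). The cradle foot is turned about 8°, which confirms the refit: yaw ≈ 0.12, centre (0.549, 0.310, 0.082). I update the pregrasp.

```bash
cat >> h.py <<'E'
NAR=np.array([.5488,.3102,.0815]);YN=.12
E
python3 - <<'E'
from h import *
ax=cax(YN);rel(NAR+ax*(.056+.06),Rgrasp(ax,YN));rel(NAR+ax*(.056-.034),Rgrasp(ax,YN))
E
```

```text
turn deg [ 7.3693  4.5931 -0.0318] shift in now-axes mm [15.5479  1.2354  9.7572] in target axes [14.7242  2.5637 10.7281]
turn deg [ 7.3693  4.5931 -0.0318] shift in now-axes mm [109.2464   1.6672   2.2471] in target axes [108.7242   2.5637  10.7281]
```

move_arm(steps=[[[3.7,2.3,0],[0,0.001,0.0035],-1],[[3.7,2.3,0],[0,0.001,0.004],-1],[[0,0,0],[0.005,0,0.003],-1],[[0,0,0],[0.01,0,0],-1],[[0,0,0],[0,0,0],-1],[[0,0,0],[0,0,0],-1],[[0,0,0],[0,0,0],-1],[[0,0,0],[0,0,0],-1]])

```text
time: 18.05
eef_pos: [0.4878, 0.3024, 0.18]
tcp_rot: [-1.48, 0.709, 0.88]
wrist_force: [-0.1, -0.2, -0.6]
finger_gap: 0.0943
```

```bash
python3 - <<'E'
from h import *
d=optics.snapshot('wrist')
ax=cax(YN);rel(NAR+ax*(.056-.034),Rgrasp(ax,YN))
im=d['frame'][:,:,::-1].copy()
for P in (circ(NAR+ax*.056,ax,.026),circ(NAR-ax*.052,ax,.023)):
    cv2.polylines(im,[np.array([proj(d,X) for X in P]).astype(np.int32).reshape(-1,1,2)],False,(0,0,255),1)
cv2.imwrite('pics/w5.png',cv2.resize(im[60:300,160:500],None,fx=2,fy=2))
E
```

```text
turn deg [-0.023   0.008  -0.0121] shift in now-axes mm [94.1919  0.0677  0.3505] in target axes [94.1919  0.0875  0.3637]
```

View pics/w5.png

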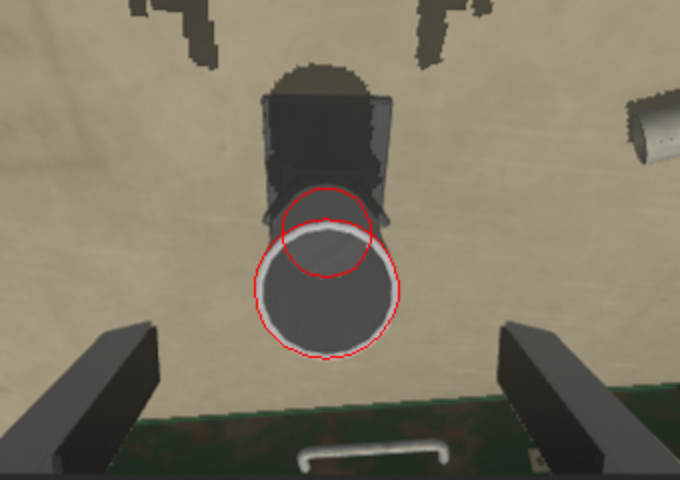

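The view is symmetric: the cup's mouth is centred at crop (327,290) between fingers at 157 and 500, and the cradle is square. I descend 90 mm and grip.

move_arm(steps=[[[0,0,0],[0.012,0,0],-1],[[0,0,0],[0.016,0,0],-1],[[0,0,0],[0.016,0,0],-1],[[0,0,0],[0.016,0,0],-1],[[0,0,0],[0.014,0,0],-1],[[0,0,0],[0.01,0,0],-1],[[0,0,0],[0.006,0,0],-1],[[0,0,0],[0,0,0],-1]])

```text
time: 18.9
eef_pos: [0.5348, 0.3081, 0.1023]
tcp_rot: [-1.481, 0.71, 0.882]
wrist_force: [-1.0, 0.6, 0.4]
finger_gap: 0.0939
```

move_arm(steps=[[[0,0,0],[0,0,0],0],[[0,0,0],[0,0,0],0.2],[[0,0,0],[0,0,0],0.4],[[0,0,0],[0,0,0],0.7],[[0,0,0],[0,0,0],1],[[0,0,0],[0,0,0],1],[[0,0,0],[0,0,0],1],[[0,0,0],[0,0,0],1]], squeeze=20)

```text
time: 19.7
eef_pos: [0.535, 0.3082, 0.1037]
tcp_rot: [-1.481, 0.709, 0.881]
wrist_force: [-1.5, -1.7, 3.1]
finger_gap: 0.0527
```

```bash
python3 - <<'E'
from h import *
p,R,s=cur();print(p,s['wrist_force'],s['finger_gap'])
ax=cax(YN);rel(NAR+ax*(.056-.034),Rgrasp(ax,YN))
E
```

```text
[0.535  0.3082 0.1037] [-1.4737 -1.7313  3.0812] 0.05274188377189708
turn deg [ 0.0022 -0.0134 -0.0218] shift in now-axes mm [ 4.2084 -0.0323  0.3432] in target axes [ 4.2085 -0.0307  0.3422]
```

move_arm(steps=[[[0,0,0],[-0.005,0,0],1],[[0,0,0],[-0.01,0,0],1],[[0,0,0],[-0.015,0,0],1],[[0,0,0],[-0.015,0,0],1],[[0,0,0],[-0.02,0,0],1],[[0,0,0],[-0.02,0,0],1],[[0,0,0],[-0.02,0,0],1],[[0,0,0],[-0.015,0,0],1]])

```text
time: 20.5
eef_pos: [0.4707, 0.301, 0.2065]
tcp_rot: [-1.48, 0.708, 0.881]
wrist_force: [0.4, -0.8, -0.4]
finger_gap: 0.0523
```

move_arm(steps=[[[0,0,4],[-0.008,-0.006,-0.01],1],[[0,0,4],[-0.008,-0.008,-0.015],1],[[0,0,4],[-0.005,-0.008,-0.02],1],[[0,0,4],[0,-0.008,-0.025],1],[[0,0,4],[0,-0.008,-0.025],1],[[0,0,4],[0,-0.008,-0.025],1],[[0,0,4],[0,-0.008,-0.025],1],[[0,0,4],[0,-0.006,-0.02],1]])

```text
time: 21.3
eef_pos: [0.5378, 0.1416, 0.2429]
tcp_rot: [-1.295, 1.151, 1.299]
wrist_force: [0.4, 1.3, -1.1]
finger_gap: 0.0525
```

```bash
python3 - <<'E'
from h import *
p,R,s=cur();print(p,s['wrist_force'],s['finger_gap'],s['q'])
rel([.538,-.257,.24],Rgrasp([0,0,1],YM))
E
```

```text
[0.5378 0.1416 0.2429] [ 0.3852  1.3344 -1.1377] 0.052536549973522174 [ 0.1012  0.141   1.54    0.0008  1.4628 -1.5895]
turn deg [13.7428  0.0337 -0.1316] shift in now-axes mm [   2.6398   47.4998 -395.7264] in target axes [   2.8742  -47.8636 -395.6809]
```

move_arm(steps=[[[0,0,0],[0,0.003,-0.025],1],[[0,0,0],[0,0.004,-0.033],1],[[0,0,0],[0,0.004,-0.035],1],[[0,0,0],[0,0.004,-0.035],1],[[0,0,0],[0,0.004,-0.035],1],[[0,0,0],[0,0.004,-0.035],1],[[0,0,0],[0,0.004,-0.035],1],[[0,0,0],[0,0.004,-0.035],1]])

```text
time: 22.1
eef_pos: [0.5385, -0.1279, 0.2423]
tcp_rot: [-1.297, 1.149, 1.298]
wrist_force: [0.5, 0.5, -0.8]
finger_gap: 0.0523
```

move_arm(steps=[[[0,0,-0.1],[0,0.004,-0.035],1],[[0,0,0],[0,0.004,-0.035],1],[[0,0,0],[0,0.004,-0.03],1],[[0,0,0],[0,0.003,-0.02],1],[[0,0,0],[0,0.0015,-0.008],1],[[0,0,0],[0,0,0],1],[[0,0,0],[0,0,0],1],[[0,0,0],[0,0,0],1]])

```text
time: 22.9
eef_pos: [0.5381, -0.2549, 0.242]
tcp_rot: [-1.298, 1.148, 1.298]
wrist_force: [-0.5, 0.1, -0.0]
finger_gap: 0.0525
```

```bash
python3 - <<'E'
from h import *
for i in range(3):
    d=optics.snapshot('wrist');p,R,s=cur();print(p)
print(s['wrist_force'],s['finger_gap'],R[:,0])
yaw=np.arctan2(-R[0,2],R[1,2]);print(yaw)
rel([.538,-.257,.18],Rgrasp([0,0,1],yaw))
E
```

```text
[ 0.5381 -0.2549  0.242 ]
[ 0.5381 -0.2551  0.242 ]
[ 0.5381 -0.2553  0.242 ]
[-0.4076  0.4571 -1.1107] 0.05254433002584578 [ 0.0012  0.0004 -1.    ]
0.12149654636238821
turn deg [-0.      0.0144  0.0717] shift in now-axes mm [62.0307  0.4199 -1.7134] in target axes [62.0316  0.3423 -1.6978]
```

move_arm(steps=[[[0,0,0],[0.01,0,-0.0017],1],[[0,0,0],[0.012,0,0],1],[[0,0,0],[0.012,0,0],1],[[0,0,0],[0.012,0,0],1],[[0,0,0],[0.01,0,0],1],[[0,0,0],[0.006,0,0],1],[[0,0,0],[0,0,0],1],[[0,0,0],[0,0,0],1]])

```text
time: 23.85
eef_pos: [0.5384, -0.2582, 0.1801]
tcp_rot: [-1.298, 1.149, 1.296]
wrist_force: [-0.1, -1.0, -0.5]
finger_gap: 0.0525
```

```bash
python3 - <<'E'
from h import *
out=[]
for n in('scene','side'):
    d=optics.snapshot(n);p,R,s=cur();ax=np.array([0,0,1.])
    G=[circ(p-ax*.082,ax,.026),circ([.538,-.257,.078],ax,.033),circ(p+ax*.030,ax,.026),sil(d,p,ax,.026,-.082,.03)[0],sil(d,p,ax,.026,-.082,.03)[1]]
    out.append(crop(d,proj(d,[.538,-.257,.11]),G,z=4,h=49))
print(p,R[:,0],s['wrist_force'])
cv2.imwrite('pics/n1.png',np.hstack(out))
E
```

```text
[ 0.5387 -0.2584  0.1807] [ 0.0024 -0.0007 -1.    ] [-0.2788  0.2745 -0.9387]
```

View pics/n1.png

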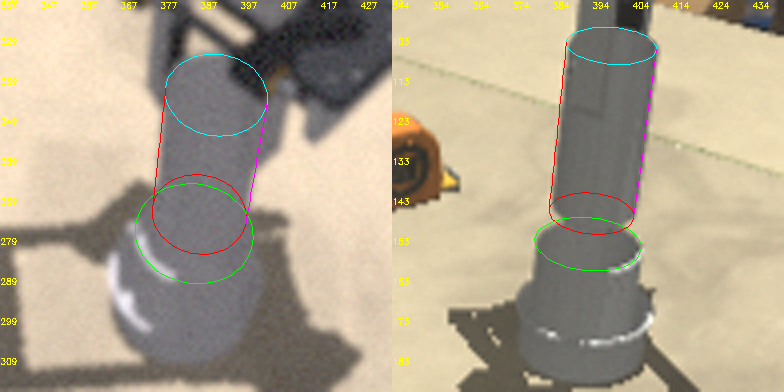

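The narrow cup stands upright and centred over the middle cup. Model and image silhouettes agree within about 1 px in both views. I descend in checked stages.

move_arm(steps=[[[0,0,0],[0.006,0,0.001],1],[[0,0,0],[0.006,0,0],1],[[0,0,0],[0.006,0,0],1],[[0,0,0],[0.004,0,0],1],[[0,0,0],[0.004,0,0],1],[[0,0,0],[0.004,0,0],1],[[0,0,0],[0,0,0],1],[[0,0,0],[0,0,0],1]])

```text
time: 24.75
eef_pos: [0.5381, -0.257, 0.1498]
tcp_rot: [-1.297, 1.149, 1.296]
wrist_force: [-0.6, -0.6, -1.5]
finger_gap: 0.0525
```

No contact, and the bottom is about 10 mm inside the rim.

move_arm(steps=[[[0,0,0],[0.006,0,0],1],[[0,0,0],[0.006,0,0],1],[[0,0,0],[0.006,0,0],1],[[0,0,0],[0.006,0,0],1],[[0,0,0],[0.006,0,0],1],[[0,0,0],[0.006,0,0],1],[[0,0,0],[0.006,0,0],1],[[0,0,0],[0,0,0],1]])

```text
time: 25.55
eef_pos: [0.5374, -0.2565, 0.1066]
tcp_rot: [-1.295, 1.149, 1.298]
wrist_force: [-0.0, 0.3, -1.6]
finger_gap: 0.0523
```

move_arm(steps=[[[0,0,0],[0.002,0,0],1],[[0,0,0],[0.002,0,0],1],[[0,0,0],[0.002,0,0],1],[[0,0,0],[0.002,0,0],1],[[0,0,0],[0.002,0,0],1],[[0,0,0],[0.001,0,0],1],[[0,0,0],[0.001,0,0],1],[[0,0,0],[0,0,0],1]])

```text
time: 26.35
eef_pos: [0.5381, -0.257, 0.0957]
tcp_rot: [-1.297, 1.149, 1.297]
wrist_force: [0.0, 0.4, -0.7]
finger_gap: 0.0526
```

move_arm(steps=[[[0,0,0],[0.001,0,0],1],[[0,0,0],[0,0,0],1],[[0,0,0],[0.001,0,0],1],[[0,0,0],[0,0,0],1],[[0,0,0],[0.001,0,0],1],[[0,0,0],[0,0,0],1],[[0,0,0],[0,0,0],1],[[0,0,0],[0,0,0],1]])

```text
time: 27.15
eef_pos: [0.5382, -0.257, 0.0929]
tcp_rot: [-1.298, 1.149, 1.296]
wrist_force: [-0.3, 0.0, -1.2]
finger_gap: 0.0525
```

move_arm(steps=[[[0,0,0],[0.0005,0,0],1],[[0,0,0],[0,0,0],1],[[0,0,0],[0.0005,0,0],1],[[0,0,0],[0,0,0],1],[[0,0,0],[0.0005,0,0],1],[[0,0,0],[0,0,0],1],[[0,0,0],[0.0005,0,0],1],[[0,0,0],[0,0,0],1]])

```text
time: 27.95
eef_pos: [0.5381, -0.257, 0.0908]
tcp_rot: [-1.297, 1.149, 1.296]
wrist_force: [0.3, -0.4, -1.5]
finger_gap: 0.0523
```

move_arm(steps=[[[0,0,0],[0.0005,0,0],1],[[0,0,0],[0,0,0],1],[[0,0,0],[0.0005,0,0],1],[[0,0,0],[0,0,0],1],[[0,0,0],[0.0005,0,0],1],[[0,0,0],[0,0,0],1],[[0,0,0],[0.0005,0,0],1],[[0,0,0],[0,0,0],1]])

```text
time: 28.75
eef_pos: [0.5381, -0.257, 0.0888]
tcp_rot: [-1.297, 1.149, 1.296]
wrist_force: [-0.5, -0.1, -1.2]
finger_gap: 0.0526
```

move_arm(steps=[[[0,0,0],[0.0005,0,0],1],[[0,0,0],[0,0,0],1],[[0,0,0],[0.0005,0,0],1],[[0,0,0],[0,0,0],1],[[0,0,0],[0.0005,0,0],1],[[0,0,0],[0,0,0],1],[[0,0,0],[0.0005,0,0],1],[[0,0,0],[0,0,0],1]])

```text
time: 29.55
eef_pos: [0.5383, -0.257, 0.0871]
tcp_rot: [-1.298, 1.149, 1.296]
wrist_force: [0.4, -0.6, -0.5]
finger_gap: 0.0526
```

move_arm(steps=[[[0,0,0],[0.0005,0,0],1],[[0,0,0],[0,0,0],1],[[0,0,0],[0.0005,0,0],1],[[0,0,0],[0,0,0],1],[[0,0,0],[0.0005,0,0],1],[[0,0,0],[0,0,0],1],[[0,0,0],[0,0,0],1],[[0,0,0],[0,0,0],1]])

```text
time: 30.35
eef_pos: [0.5388, -0.2572, 0.0869]
tcp_rot: [-1.298, 1.148, 1.295]
wrist_force: [-2.1, 0.7, 6.9]
finger_gap: 0.0529
```

Contact at 7 N. The implied grip depth is 33 mm, with the same 3–4 mm bias as for the first cup, so this is seating. I release and rise.

move_arm(steps=[[[0,0,0],[-0.0006,0,0],1],[[0,0,0],[0,0,0],1],[[0,0,0],[0,0,0],0.4],[[0,0,0],[0,0,0],0],[[0,0,0],[0,0,0],-0.5],[[0,0,0],[0,0,0],-1],[[0,0,0],[0,0,0],-1],[[0,0,0],[0,0,0],-1]])

```text
time: 31.15
eef_pos: [0.5378, -0.2569, 0.0855]
tcp_rot: [-1.297, 1.149, 1.297]
wrist_force: [-0.1, -0.6, -0.4]
finger_gap: 0.0813
```

move_arm(steps=[[[0,0,0],[-0.004,0,0],-1],[[0,0,0],[-0.012,0,0],-1],[[0,0,0],[-0.02,0,0],-1],[[0,0,0],[-0.025,0,0],-1],[[0,0,0],[-0.025,0,0],-1],[[0,0,0],[-0.025,0,0],-1],[[0,0,0],[-0.02,0,0],-1],[[0,0,0],[-0.01,0,0],-1]])

```text
time: 31.95
eef_pos: [0.5393, -0.2579, 0.2308]
tcp_rot: [-1.302, 1.148, 1.291]
wrist_force: [0.5, -0.3, -0.5]
finger_gap: 0.0941
```

```bash
python3 - <<'E'
from h import *
out=[];ax=np.array([0,0,1.])
for n in('scene','side'):
    d=optics.snapshot(n);p,R,s=cur()
    G=[circ([.538,-.257,.120],ax,.026),circ([.538,-.257,.078],ax,.033),circ([.536,-.257,.036],ax,.0445)]
    out.append(crop(d,proj(d,[.538,-.257,.07]),G,z=4,h=49))
    for q in('nut_tin','mug_1','file_flat'):
        print(n,q,[(np.round(np.array(r['at'])*[640,400],1).tolist(),round(r['p'],2)) for r in models.find_in(d,q)][:2])
print(p,s['wrist_force'],s['time'])
cv2.imwrite('pics/f1.png',np.hstack(out))
E
```

```text
scene nut_tin [([291.3, 257.6], 0.74), ([386.5, 270.6], 0.37)]
scene mug_1 [([394.7, 216.7], 0.67)]
scene file_flat [([239.5, 236.7], 0.73)]
side nut_tin [([392.3, 232.1], 0.62), ([290.4, 162.8], 0.44)]
side mug_1 [([291.5, 163.4], 0.63)]
side file_flat [([369.8, 303.2], 0.78)]
[ 0.5373 -0.2566  0.2257] [ 0.0007 -0.4334  0.407 ] 32.2
```

View pics/f1.png

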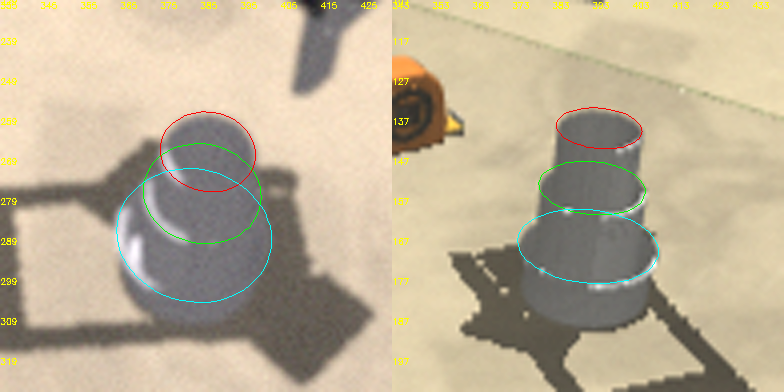

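The nest looks right: all three rims lie on their fully seated model rings. The scene detection of the mug shifted, probably because the arm covers it. I check by pixel matching with the arm raised clear.

move_arm(steps=[[[0,0,0],[-0.02,0.01,0],-1],[[0,0,0],[-0.02,0.03,0],-1],[[0,0,0],[-0.02,0.03,0],-1],[[0,0,0],[-0.01,0.03,0],-1],[[0,0,0],[0,0.03,0],-1],[[0,0,0],[0,0.02,0],-1],[[0,0,0],[0,0,0],-1],[[0,0,0],[0,0,0],-1]])

```text
time: 33.15
eef_pos: [0.3891, -0.275, 0.2965]
tcp_rot: [-1.297, 1.149, 1.296]
wrist_force: [-1.0, -0.4, 0.1]
finger_gap: 0.0941
```

```bash
python3 - <<'E'
from h import *
for n,pts in(('scene',dict(mug=(406,202),tin=(292,258),file=(225,212))),('side',dict(mug=(291,164),tin=(392,233),file=(345,327)))):
    d=optics.snapshot(n);d0=np.load(n+'.npy',allow_pickle=True).item()
    g0,g1=[cv2.Canny(cv2.GaussianBlur(x['frame'],(0,0),.8),40,90) for x in(d0,d)]
    g0,g1=[cv2.GaussianBlur(g,(0,0),1.5) for g in(g0,g1)]
    for k,(x,y) in pts.items():
        t=g0[y-22:y+22,x-24:x+24];w=g1[y-34:y+34,x-36:x+36]
        r=cv2.matchTemplate(w,t,cv2.TM_CCOEFF_NORMED);_,v,_,l=cv2.minMaxLoc(r);print(n,k,'shift px',l[0]-12,l[1]-12,'corr',round(v,2))
    print([(np.round(np.array(r['at'])*[640,400],1).tolist(),round(r['p'],2)) for r in models.find_in(d,'mug_1')][:2])
s=monitor.state();print(s['eef_pos'],s['qvel'],s['time'])
E
```

```text
scene mug shift px 0 0 corr 0.98
scene tin shift px 0 0 corr 0.66
scene file shift px 0 0 corr 1.0
[([404.6, 202.4], 0.58)]
side mug shift px 0 0 corr 0.99
side tin shift px 0 0 corr 0.91
side file shift px 0 0 corr 0.99
[([290.4, 161.2], 0.9)]
[ 0.3897 -0.2748  0.2964] [-0.     -0.0014  0.0005 -0.0032  0.0018  0.0002] 33.35
```

```bash
python3 -c "
from h import *
print(ticket.job_done())"
```

```text
the job is handed in; nothing more can be done
None
```

The nest is made and handed in at about 33 s. The middle cup stands upright in the wide dish, and the narrow cup stands upright inside the middle cup. I lowered each cup to light contact (8 N and 7 N) before letting go.

**Last checks:**
- **Nest:** in both outside views the rims of dish, middle cup and narrow cup lie within about 1 px of where they should be when fully seated. I saw no shift of the dish.
- **Bystanders:** pixel matching showed no movement of the mug, the tin or the file. The tin match in the scene view was weak (0.66), but it was 0.91 in the side view.
- **Robot:** the arm was clear of everything and at rest at hand-in.

**Disagreements:**
- **Mug:** one detection placed it about 19 px off while the arm was over the nest. That went away once the arm moved aside.
- **Grip depth:** both cups touched down 3–4 mm lower than my grasp estimate predicted. The seated rim heights in the pictures still matched.

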